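# Put the coaster pile away in its snug sliding-lid box

### The arm

A 6-joint arm with a two-finger parallel gripper is mounted at the origin on the work surface. World frame = base frame: x ahead of the robot, y to its left, z up, the work surface at z = 0. Lengths are in m, angles in rad, forces in N, time in s.
With the tool pointing down it reaches from about 0.325 to 0.85 m from the base axis. Payload 4.4 kg.
Tool frame: the origin (TCP) lies between the finger pads; the fingertips stand r.finger_overhang ahead of it and the grasp point (between the pads) lies 11 mm behind it (r.finger_overhang is the distance from the TCP to the fingertips, in m); z points along the fingers, y is the line along which they close (so a half turn about z gives the same grasp; the last joint's range is limited). The gripper opens to 94 mm and grips with 3 to 60 N. Pads are 16 mm wide; open, the fingers measure 119 mm over their backs; the gripper's body (75 mm by 177 mm) begins 78 mm behind the grasp point.
Start: joints at [1.149, 0.207, 1.542, -0, 1.393, -0.15], TCP at [0.154, 0.554, 0.181] pointing down, gripper open.
Joint ranges: [-2.73, 2.73], [-0.86, 2.22], [0.23, 2.46], [-1.11, 4.25], [0.08, 2.63], [-2.82, 2.82]. Speed limits (rad/s): [2.79, 2.79, 3.14, 3.14, 3.14, 3.14].

### API

Orientations are given as a rotation vector (axis times angle).
In Python, from rig import r gives the robot as it stands.
- The arm moves only by the shell command python3 -m handwheel 'ROWS'. ROWS is JSON, one flat list of numbers, 5 for each row, row after row: the gripper command: -1 is fully open, 1 is shut, values between are in proportion, then the shift along the world's x, y, z in m, then the turn about the world's z in rad. In form: [grip, dx, dy, dz, spin, grip, dx, dy, dz, spin, ...]. A call has 1 to 20 rows; each row shifts and turns the commanded pose from where the row before left it; what a row does not reach is not made up. A row lasts 1/12 s, in which the tool goes at most 41.7 mm and 7.16 degrees, less where a joint would pass 70% of its speed; a pose out of reach is approached as far as the arm can. A call is refused whole if a number of a shift passes 0.0417 or a number of a turn 0.125, either way. A call with a gripper value outside its range is refused whole. The fingers move at their own pace and stop on an object; the grip force is fixed at half the most. Time passes only in rows, so rows that do not move let the fingers close. It gives the time, the measured TCP pose, the force, the opening and the grip force at its end, in the units of the state.
- r.observe(): the state, without advancing time (a new reading comes with each control period).
- r.grab_frame(name): name is "scene" or "top" or "wrist"; returns a dict with "image" (420x560x3 uint8, red, green, blue), "fov_y" (degrees; the focal length in pixels is half the picture's height over the tangent of half this angle, whatever the lens; pixels are square), "cx", "cy" (the principal point, pixels), "origin" and "rotation" of the camera in the world; the wrist camera has in their place "hand_eye" (4x4, takes a point from camera to tool coordinates, whose origin is the TCP and whose axes are the flange's). Camera axes: x right, y down, z forward; pixel columns grow to the right and rows downward; lengths in m; the calibration is good to about 2 mm. A picture is of the moment at which its call begins: read the wrist's pose just before it. There is no depth.
- r.job_done(): hands the job in; it is judged then, once.
The state is a dict: "time_s": time; "q": joint angles; "qvel": joint speeds; "joint_torque": joint torques, N m; "position": TCP position; "orientation": TCP orientation; "contact_force": force on the tool from outside, world axes, zero at the start; "torque": the same for the moment, N m; "grip_width": opening from 0.0 (shut) to 1.0 (fully open); "grip_force": force on a finger pad.
Only numpy, scipy, OpenCV 4.12 (cv2) and the standard library are available. Lean on these libraries where they do the work, as an engineer would, in place of code of your own. Each camera call takes 0.05 s, during which the arm holds its last target. There are 200 camera calls.

### The job

Tea is over: push the wooden box's sliding lid fully back so the notched bay is open, then pick up the whole pile of three coaster tiles together. Keep hold of it while you tilt it clearly into the bay, one short end first down along an end wall, then bring the other end down, let go with all three lying flat inside, and slide the lid fully shut over them. Leave the teapot, the two glasses and the sugar bowl where they are.

Things in the scene. Friction and masses are not known exactly. Their poses are not given: they have to be found in the camera images.
- box: Plain wooden box fixed on the tray, 82 mm wide (its x), 244 mm long (y=-126 to +118), walls 36 mm high. Origin: underside, on the long centre line; z up. The +y half is the open-topped bay; the -y half a solid deck 36 mm high where the lid parks. Lid rails 4 mm wide reach 46 mm along the long sides. Both long walls of the bay have a 58 mm long finger notch mid-bay, see bay.
- bay (a point): Centre of the bay's inner floor (box frame x 0, y +57, z +10 mm; axes as the box). Inside 66 mm in x, 106 mm in y; end walls 26 mm above the floor: at +y the outer one, 8 mm thick, at -y the solid deck. The finger notches (y within 29 mm of this point) go right through the long walls and down to the tray; there the floor is only 50 mm wide, so fingers can go 10 mm below it.
- lid (a joint): Sliding lid, metres: 0 = fully shut over the bay, 0.120 = fully open (end stop), over the deck; it grows as the lid moves to the box's -y. Starts partly open. About 1.5 N of friction, stays where left. The bay is clear from 0.114 on.
- lid_ridge (a point): Top centre of the wooden ridge across the lid, axes as the box. Ridge 56 mm in x, 12 mm in y, standing 18 mm above the lid plate; push on its side. Lid plate 72 x 118 x 7 mm, the ridge in its middle; the plate's top is 18 mm below this point.
- tile_1: Lowest of three equal oblong ceramic coasters, 60 mm (its x) by 100 mm (its y) by 7 mm, about 90 g each. Origin: centre of the underside. The three lie exactly stacked, 21 mm high in all, on the rest.
- tile_2: Middle coaster of the pile, same size; origin: centre of the underside.
- tile_3: Top coaster of the pile, same size; origin: centre of the underside.
- rest: Fixed dark wooden rest under the pile, 44 mm (x) by 90 mm (y) by 12 mm high; origin: centre of its underside on the tray. The tiles' long sides overhang it by 8 mm each, so fingertips can reach below the pile.
- tray: Fixed round copper-look tray, 670 mm across, 4 mm thick, its rim 12 mm high; origin: centre of its underside, at work surface height.
- teapot: Empty metal teapot, 132 mm high, about 124 mm across plus spout and handle along its y (+-108 mm). Origin: centre of its underside. Bystander.
- glass_1: Tea glass, 64 mm across, 85 mm high; origin: centre of its underside. Bystander.
- glass_2: Second tea glass, same size. Bystander.
- sugar_bowl: Hexagonal lidded ceramic sugar bowl, about 92 mm across, 85 mm high; origin: centre of its underside. Bystander.
Mind the look-alikes: they are no part of the job. What is shaped like the tile_3 but purple or red is not meant.

How it is judged:
By the outcome, as a careful person would: the job done as asked, in the order asked, and still so for the second after the job is handed in, with the robot touching nothing.
It also fails if it takes over 62 s, if anything falls off the work surface, if the arm or the gripper's body presses on something with over 40 N, if the wrist force passes 120 N, or if a joint passes its speed limit or range.

## Working session

There is one attempt and no reset: what is moved stays moved. The work goes in short steps, Python scripts to look and compute and a shell command to move; the robot and the scene stay as the last step left them, time stands still between calls to the robot, and variables do not carry over. Pictures are saved under pics/ and viewed, at most 10 in all, crops included, and the job is handed in when it is done.

```bash
mkdir -p pics
cat > h.py <<'E'
import numpy as np, cv2
from rig import r
def grab(n):
    s=r.observe(); f=r.grab_frame(n); f['s']=s; return f
def cam(f):
    if 'origin' in f: return np.array(f['origin']),np.array(f['rotation'])
    R=cv2.Rodrigues(np.array(f['s']['orientation'],float))[0]; T=np.array(f['hand_eye'])
    return np.array(f['s']['position'])+R@T[:3,3], R@T[:3,:3]
def foc(f): return f['image'].shape[0]/2/np.tan(np.radians(f['fov_y'])/2)
def ray(f,u,v,z):
    o,R=cam(f); F=foc(f); d=R@np.array([(u-f['cx'])/F,(v-f['cy'])/F,1]); return o+d*(z-o[2])/d[2]
def proj(f,p):
    o,R=cam(f); c=R.T@(np.array(p)-o); F=foc(f); return f['cx']+F*c[0]/c[2], f['cy']+F*c[1]/c[2]
def save(f,n): cv2.imwrite(f'pics/{n}.png',f['image'][:,:,::-1])
E
python3 - <<'E'
from h import *
print(r.finger_overhang, r.observe())
for n in('top','scene','wrist'):
    f=grab(n); save(f,n+'0'); print(n,f['fov_y'],cam(f)[0])
E
```

```text
0.008 {'time_s': 0.0, 'q': array([ 1.14950548e+00,  2.07400844e-01,  1.54291103e+00, -2.16707165e-05,
        1.39351100e+00, -1.50437972e-01]), 'qvel': array([ 0.00056081, -0.00054253,  0.00041247, -0.00162949, -0.00024417,
        0.00059303]), 'joint_torque': array([ 2.54467050e-04, -3.70891500e+01, -2.81413847e+01,  6.99344580e-02,
        3.61450994e-02, -1.53474421e-04]), 'position': array([0.15347682, 0.55325955, 0.18032211]), 'orientation': array([-0.42406702, -3.11222391,  0.00336985]), 'contact_force': array([-0.58401604, -1.41949959, -0.23758344]), 'torque': array([ 0.04845165, -0.01468114, -0.01993824]), 'grip_force': 0.0, 'grip_width': 1.0040356090214257}
top 44.654212058894885 [0.339256   0.12786209 1.31166442]
scene 53.67853245534487 [0.98431024 0.75961934 0.55866802]
wrist 63.68513493014373 [0.0752304  0.57593922 0.38344177]
```

View pics/top0.png

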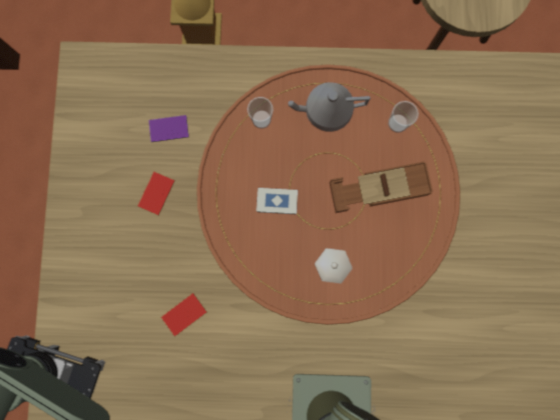

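View pics/scene0.png

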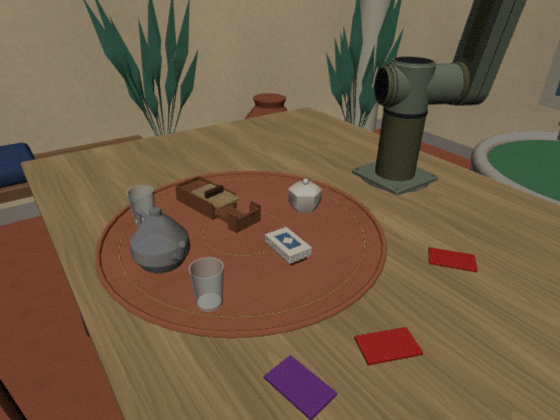

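Run:
```python
from h import *
f=grab('top'); im=f['image']; o,R=cam(f); print(R.round(3).tolist(), foc(f))
hsv=cv2.cvtColor(im,cv2.COLOR_RGB2HSV)
for u,v in((265,195),(395,195),(372,188),(418,180),(350,196),(385,185),(340,230)): print(u,v,im[v,u],hsv[v,u])
m=((hsv[...,1]<60)&(hsv[...,2]>130)).astype(np.uint8); m[:, :250]=0;m[:,302:]=0;m[:180]=0;m[225:]=0
c=cv2.findContours(cv2.morphologyEx(m,cv2.MORPH_CLOSE,np.ones((15,15))),0,2)[0]; c=max(c,key=cv2.contourArea); b=cv2.boxPoints(cv2.minAreaRect(c)); 
P=np.array([ray(f,u,v,.037) for u,v in b]);print(P.round(4),P.mean(0)); print([np.linalg.norm(P[i]-P[i-1]).round(4) for i in range(4)])
cv2.imwrite('pics/topcrop.png',cv2.resize(im[150:230,245:445,::-1],None,fx=4,fy=4,interpolation=cv2.INTER_CUBIC))
```

```text
[-2.181, 2.119, -0.121] 511.34371850791194
265 195 [148 154 156] [ 98  13 156]
395 195 [151 132  98] [ 19  90 151]
372 188 [151 132  99] [ 19  88 151]
418 180 [114  79  54] [ 13 134 114]
350 196 [119  82  57] [ 12 133 119]
385 185 [75 49 34] [ 11 139  75]
340 230 [145  97  73] [ 10 127 145]Traceback (most recent call last):
  File "<stdin>", line 7, in <module>
  File "h.py", line 11, in ray
    o,R=cam(f); F=foc(f); d=R@np.array([(u-f['cx'])/F,(v-f['cy'])/F,1]); return o+d*(z-o[2])/d[2]
                                                                                             ~^^^
IndexError: invalid index to scalar variable.
```

Rotation is a rotation vector; fix that and measure pile, lid and box corners.

```bash
sed -i "s/np.array(f\['rotation'\])/cv2.Rodrigues(np.array(f['rotation'],float))[0]/" h.py
python3 - <<'E'
from h import *
f=grab('top'); im=f['image']
hsv=cv2.cvtColor(im,cv2.COLOR_RGB2HSV); H,S,V=[hsv[...,i].astype(int) for i in range(3)]
def rect(m,x0,x1,y0,y1,z,name):
    k=np.zeros(m.shape,np.uint8); k[y0:y1,x0:x1]=m[y0:y1,x0:x1]; k=cv2.morphologyEx(k,cv2.MORPH_CLOSE,np.ones((11,11)))
    c=max(cv2.findContours(k,0,2)[0],key=cv2.contourArea); b=cv2.boxPoints(cv2.minAreaRect(c))
    P=np.array([ray(f,u,v,z) for u,v in b]); e=[P[i]-P[i-1] for i in range(4)]; L=max(e,key=np.linalg.norm)
    print(name,b.round(1).tolist(),'ctr',P.mean(0).round(4),'sides',[np.linalg.norm(x).round(4) for x in e],'long axis yaw',np.degrees(np.arctan2(-L[0],L[1])).round(2))
rect((S<60)&(V>130),250,302,180,225,.037,'pile')
rect((S<105)&(V>125)&(abs(H-19)<5),345,425,155,220,.047,'lid')
rect((V<85),365,400,160,210,.065,'ridge')
cv2.imwrite('pics/topcrop.png',cv2.resize(im[150:230,245:445,::-1],None,fx=4,fy=4,interpolation=cv2.INTER_CUBIC))
E
```

```text
pile [[255.8000030517578, 211.39999389648438], [257.20001220703125, 187.1999969482422], [297.3999938964844, 189.60000610351562], [296.0, 213.8000030517578]] ctr [0.5233 0.1485 0.037 ] sides [np.float64(0.101), np.float64(0.0617), np.float64(0.1016), np.float64(0.0617)] long axis yaw 178.18
lid [[357.70001220703125, 176.10000610351562], [404.5, 167.1999969482422], [409.70001220703125, 194.6999969482422], [362.8999938964844, 203.60000610351562]] ctr [ 0.5675 -0.1185  0.047 ] sides [np.float64(0.0707), np.float64(0.1199), np.float64(0.0708), np.float64(0.1191)] long axis yaw -167.49
ridge [[380.5, 175.1999969482422], [393.5, 173.5], [397.1000061035156, 200.6999969482422], [384.1000061035156, 202.39999389648438]] ctr [ 0.5582 -0.1275  0.065 ] sides [np.float64(0.0683), np.float64(0.0326), np.float64(0.0683), np.float64(0.0323)] long axis yaw 97.37
```

View pics/topcrop.png

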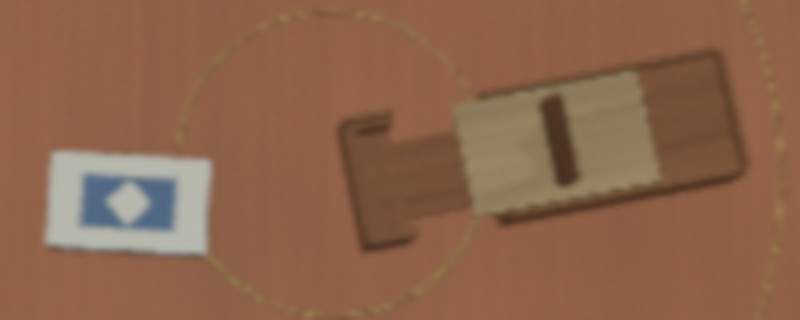

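```bash
python3 -m handwheel '[1,0.0203,-0.0316,0,-0.054,1,0.0203,-0.0316,0,-0.054,1,0.0203,-0.0316,0,-0.054,1,0.0203,-0.0316,0,-0.054,1,0.0203,-0.0316,0,-0.054,1,0.0203,-0.0316,0,-0.054,1,0.0203,-0.0316,0,-0.054,1,0.0203,-0.0316,0,-0.054,1,0.0203,-0.0316,0,-0.054,1,0.0203,-0.0316,0,-0.054,1,0.0203,-0.0316,0,-0.054,1,0.0203,-0.0316,0,-0.054,1,0.0203,-0.0316,0,-0.054,1,0.0203,-0.0316,0,-0.054,1,0.0203,-0.0316,0,-0.054,1,0.0203,-0.0316,0,-0.054,1,0.0203,-0.0316,0,-0.054,1,0.0203,-0.0316,0,-0.054,1,0.0203,-0.0316,0,-0.054,1,0.0203,-0.0316,0,-0.054]'
python3 - <<'E'
from h import *
f=grab('wrist'); save(f,'w1'); s=r.observe(); print(s['position'],s['orientation'],s['contact_force'],s['q'])
R=cv2.Rodrigues(np.array(s['orientation']))[0]; print(R.round(3));
E
```

```text
time_s: 1.92
position: [0.5605, -0.0798, 0.1813]
orientation: [-1.968, -2.449, -0.0]
contact_force: [0.8, 0.5, -0.6]
grip_width: 0.006
grip_force: 0.0
[ 0.56405513 -0.08615329  0.18120884] [ 1.97161483  2.43799908 -0.00271141] [ 3.29251901 -4.59311835  1.06890356] [-0.300704    0.19411404  1.55688316 -0.00394476  1.38554091 -0.51073434]
[[-0.209  0.978  0.004]
 [ 0.978  0.209 -0.005]
 [-0.006  0.003 -1.   ]]
```

View pics/w1.png

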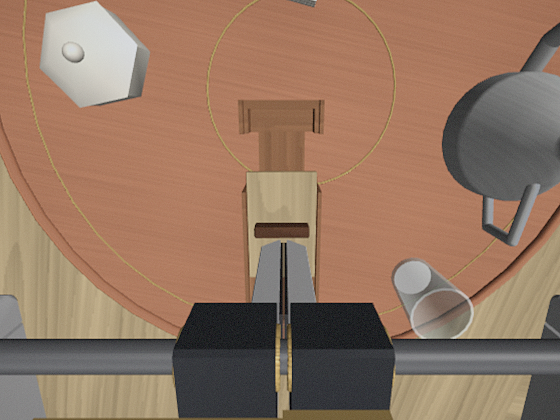

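Run:
```python
from h import *
f=grab('wrist'); print(f['s']['position'],f['s']['time_s']); im=cv2.GaussianBlur(f['image'],(3,3),0).astype(float)
yaw=lambda a,b: np.degrees(np.arctan2(b[1]-a[1],b[0]-a[0])).round(2)
hsv=cv2.cvtColor(f['image'],cv2.COLOR_RGB2HSV); V=hsv[...,2]
def rect(m,x0,x1,y0,y1,z,n):
    k=np.zeros(m.shape,np.uint8); k[y0:y1,x0:x1]=m[y0:y1,x0:x1]
    c=max(cv2.findContours(k,0,2)[0],key=cv2.contourArea); q=cv2.minAreaRect(c); b=cv2.boxPoints(q)
    P=np.array([ray(f,u,v,z) for u,v in b]); print(n,b.round(1).tolist(),'ctr',P.mean(0).round(4),[np.linalg.norm(P[i]-P[i-1]).round(4) for i in range(4)],yaw(P[0],P[1]),yaw(P[1],P[2]))
rect(V<90,245,320,200,235,.065,'ridge')
lab=f['image'].astype(int)
for c in (265,281,297):
    print(c,[(y,lab[y,c].tolist()) for y in range(85,110,2)])
for y in (112,):print([(x,lab[y,x].tolist()) for x in list(range(228,250,2))+list(range(312,336,2))])
rect((hsv[...,1]<115)&(V>125)&(abs(hsv[...,0].astype(int)-19)<6),240,325,150,222,.047,'lidfront')
```

```text
[ 0.56405513 -0.08615329  0.18120884] 1.9667
ridge [[252.0, 216.0], [305.0, 216.0], [305.0, 230.0], [252.0, 230.0]] ctr [ 0.5659 -0.1161  0.065 ] [np.float64(0.0148), np.float64(0.0526), np.float64(0.0148), np.float64(0.0533)] 12.04 -76.87
265 [(85, [176, 123, 97]), (87, [177, 125, 100]), (89, [184, 131, 105]), (91, [159, 111, 86]), (93, [141, 104, 77]), (95, [140, 101, 74]), (97, [137, 98, 71]), (99, [129, 94, 70]), (101, [129, 90, 62]), (103, [148, 111, 80]), (105, [145, 105, 78]), (107, [143, 106, 76]), (109, [141, 101, 72])]
281 [(85, [177, 127, 99]), (87, [169, 119, 92]), (89, [179, 128, 101]), (91, [155, 111, 84]), (93, [138, 99, 74]), (95, [139, 100, 70]), (97, [137, 98, 71]), (99, [118, 85, 61]), (101, [147, 106, 79]), (103, [145, 104, 79]), (105, [142, 100, 74]), (107, [146, 103, 78]), (109, [141, 103, 74])]
297 [(85, [174, 124, 99]), (87, [182, 130, 103]), (89, [177, 125, 98]), (91, [155, 112, 85]), (93, [136, 99, 70]), (95, [135, 96, 70]), (97, [138, 100, 70]), (99, [129, 94, 69]), (101, [144, 104, 74]), (103, [143, 102, 76]), (105, [145, 107, 77]), (107, [143, 105, 74]), (109, [140, 103, 74])]
[(228, [174, 122, 94]), (230, [175, 126, 96]), (232, [176, 124, 95]), (234, [175, 125, 96]), (236, [135, 96, 69]), (238, [133, 95, 66]), (240, [116, 78, 56]), (242, [138, 99, 71]), (244, [132, 95, 69]), (246, [104, 69, 50]), (248, [141, 103, 74]), (312, [133, 99, 72]), (314, [142, 102, 77]), (316, [88, 63, 43]), (318, [143, 102, 77]), (320, [143, 102, 76]), (322, [176, 122, 94]), (324, [179, 126, 99]), (326, [177, 124, 97]), (328, [177, 125, 94]), (330, [180, 128, 100]), (332, [178, 126, 99]), (334, [181, 129, 102])]
lidfront [[240.0, 156.0], [314.0, 156.0], [314.0, 221.0], [240.0, 221.0]] ctr [ 0.5581 -0.087   0.047 ] [np.float64(0.0684), np.float64(0.0736), np.float64(0.0684), np.float64(0.0779)] 12.06 -76.43
```

Run:
```python
from h import *
f=grab('wrist'); s=r.observe()
e=ray(f,278.3,91,.04); a=np.radians(12.1); y=np.array([-np.sin(a),np.cos(a),0]); x=np.array([np.cos(a),np.sin(a),0])
bay=e-.061*y; rd=np.array([.5662,-.1168,.065]); print('end',e,'bay',bay); d=rd-bay; print('ridge in bay frame',d@x,d@y, 'tcp', (s['position']-bay)@x,(s['position']-bay)@y, s['position'])
print('open ridge',bay-.12*y)
```

```text
end [0.53688774 0.01081111 0.04      ] bay [ 0.54967447 -0.04883367  0.04      ]
ridge in bay frame 0.0019113839731559085 -0.06992039785893099 tcp 0.003994944892826903 -0.03285648585146635 [ 0.56046799 -0.08012278  0.18084683]
open ridge [ 0.5748287  -0.16616766  0.04      ]
```

```bash
python3 -m handwheel '[1,0,0,-0.0295,0,1,0,0,-0.0295,0,1,0,0,-0.0295,0,1,0,0,-0.0295,0,1,0,0,0,0,1,0.0017,-0.0078,0,0,1,0.0017,-0.0078,0,0,1,0.0017,-0.0078,0,0,1,0.0017,-0.0078,0,0,1,0.0017,-0.0078,0,0,1,0.0017,-0.0078,0,0,1,0.0017,-0.0078,0,0,1,0.0017,-0.0078,0,0,1,0.0017,-0.0078,0,0,1,0,0,0,0]'
python3 -m handwheel '[1,0.0008,-0.0039,0,0,1,0.0008,-0.0039,0,0,1,0.0004,-0.002,0,0,1,0,0,0,0]'
```

```text
time_s: 3.32
position: [0.5756, -0.15, 0.0635]
orientation: [1.965, 2.45, -0.0]
contact_force: [0.4, -0.2, -0.1]
grip_width: 0.008
grip_force: 0.0
time_s: 3.65
position: [0.5772, -0.1582, 0.0634]
orientation: [1.964, 2.452, -0.0]
contact_force: [-0.3, 0.6, 0.7]
grip_width: 0.006
grip_force: 0.0
```

```bash
python3 -m handwheel '[1,0.0008,-0.0039,0,0,1,0.0008,-0.0039,0,0,1,0,0,0,0]'
python3 - <<'E'
from h import *
f=grab('wrist'); save(f,'w2'); print(f['s']['position'],f['s']['contact_force'])
E
```

```text
time_s: 3.9
position: [0.579, -0.1665, 0.0635]
orientation: [1.964, 2.451, -0.0]
contact_force: [0.1, -0.8, -1.2]
grip_width: 0.007
grip_force: 0.0
[ 0.57895864 -0.1664522   0.06353704] [ 0.05801287 -0.840528   -1.1945367 ]
```

View pics/w2.png

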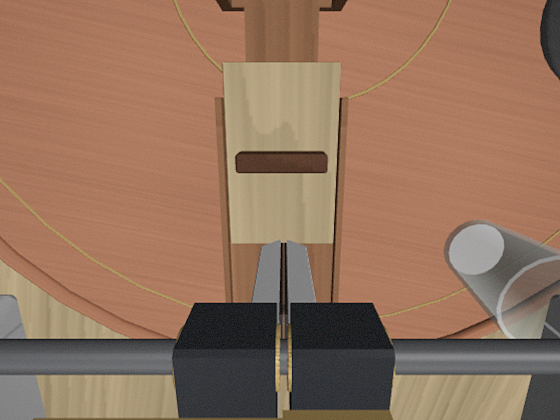

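Run:
```python
from h import *
f=grab('wrist'); p=f['s']['position']; print(np.array(f['hand_eye']).round(3).tolist()); print(proj(f,p),proj(f,p-[0,0,.008]))
for u,v,z in((281,158,.065),(281,63,.047),(281,243,.047),(335,98,.05),(216,98,.05),(281,8,.04),(232,8,.04),(330,8,.04)): print(u,v,ray(f,u,v,z).round(4))
```

```text
[[-0.0, -0.96, -0.28, 0.082], [1.0, 0.0, -0.001, 0.0], [0.001, -0.28, 0.96, -0.203], [0.0, 0.0, 0.0, 1.0]]
(np.float64(283.0856612088103), np.float64(239.8072950357702)) (np.float64(283.09638023411037), np.float64(235.29440717227016))
281 158 [ 0.5661 -0.1147  0.065 ]
281 63 [ 0.5542 -0.0614  0.047 ]
281 243 [ 0.5794 -0.1753  0.047 ]
335 98 [ 0.5907 -0.0739  0.05  ]
216 98 [ 0.5199 -0.0897  0.05  ]
281 8 [ 0.5474 -0.031   0.04  ]
232 8 [ 0.5189 -0.0373  0.04  ]
330 8 [ 0.5759 -0.0246  0.04  ]
```

```bash
python3 -m handwheel '[1,0,0,0.03,0,1,-0.0056,0.026,0,0,1,-0.0056,0.026,0,0,1,-0.0056,0.026,0,0,1,0,0,0,0,1,0,0,-0.03,0,1,0,0,-0.003,0,1,0,0,0,0]'
python3 -m handwheel '[1,0,0,-0.003,0,1,0,0,0,0]'
python3 - <<'E'
from h import *
f=grab('scene'); u,v=map(int,proj(f,[.567,-.117,.065])); print(u,v,proj(f,f['s']['position']))
cv2.imwrite('pics/s2.png',cv2.resize(f['image'][v-70:v+60,u-80:u+100,::-1],None,fx=4,fy=4,interpolation=cv2.INTER_CUBIC))
E
```

```text
time_s: 4.67
position: [0.5596, -0.0872, 0.0583]
orientation: [-1.961, -2.448, 0.003]
contact_force: [-0.2, 0.4, -0.1]
grip_width: 0.006
grip_force: 0.0
time_s: 4.83
position: [0.5623, -0.0883, 0.0578]
orientation: [1.965, 2.451, 0.0]
contact_force: [-0.2, -0.8, -0.0]
grip_width: 0.005
grip_force: 0.0
213 188 (np.float64(220.59032511352103), np.float64(194.98527130809273))
```

View pics/s2.png

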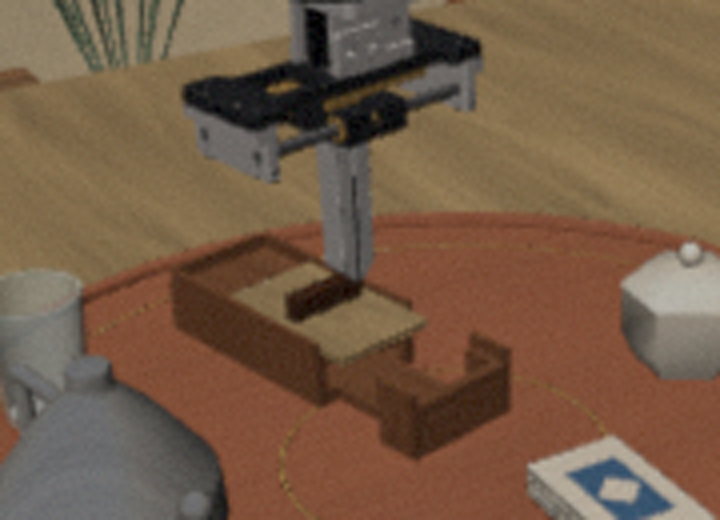

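```bash
for i in 1; do python3 -m handwheel '[1,0,0,-0.003,0,1,0,0,-0.002,0,1,0,0,0,0]' | grep -E "pos|force"; done
python3 - <<'E'
from h import *
for n in('wrist',):
    f=grab(n); print(f['s']['position'],proj(f,f['s']['position'])); g=cv2.cvtColor(f['image'],cv2.COLOR_RGB2HSV)
    print([(y,f['image'][y,272].tolist()) for y in range(205,260,5)])
E
```

```text
position: [0.5618, -0.0879, 0.0523]
contact_force: [1.3, -0.3, 0.7]
grip_force: 0.0
[ 0.56178035 -0.08789469  0.05229215] (np.float64(283.08557058418546), np.float64(239.80721604445614))
[(205, [191, 173, 140]), (210, [188, 170, 134]), (215, [186, 168, 130]), (220, [189, 169, 136]), (225, [187, 169, 135]), (230, [188, 168, 134]), (235, [190, 173, 140]), (240, [191, 173, 138]), (245, [132, 133, 133]), (250, [134, 135, 134]), (255, [127, 126, 129])]
```

```bash
python3 -m handwheel '[1,0,0,-0.004,0,1,0,0,-0.004,0,1,0,0,0,0]' | grep -E "pos|force"
python3 - <<'E'
from h import *
f=grab('scene'); u,v=map(int,proj(f,[.567,-.117,.065])); print(u,v,proj(f,f['s']['position']))
cv2.imwrite('pics/s3.png',cv2.resize(f['image'][v-40:v+40,u-50:u+60,::-1],None,fx=7,fy=7,interpolation=cv2.INTER_CUBIC))
E
```

```text
position: [0.5611, -0.0875, 0.0434]
contact_force: [-0.1, -0.2, 0.5]
grip_force: 0.0
213 188 (np.float64(221.51105477974613), np.float64(199.94910996461246))
```

View pics/s3.png

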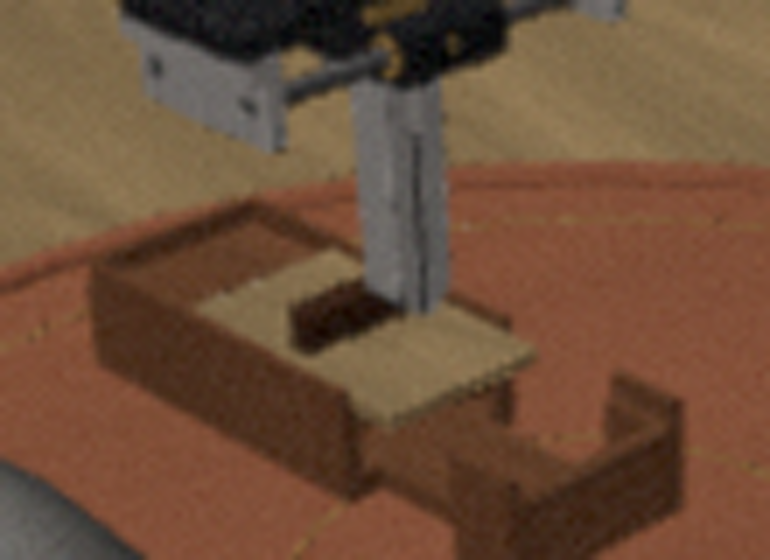

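```bash
python3 -m handwheel '[1,0,0,-0.004,0,1,0.0017,-0.0078,0,0,1,0.0017,-0.0078,0,0,1,0.0017,-0.0078,0,0,1,0.0017,-0.0078,0,0,1,0.0017,-0.0078,0,0,1,0.0017,-0.0078,0,0,1,0.0017,-0.0078,0,0]' | grep -E "pos|force"
python3 -m handwheel '[1,0.0017,-0.0078,0,0,1,0.0013,-0.0059,0,0,1,0,0,0,0]' | grep -E "pos|force"
python3 - <<'E'
from h import *
f=grab('scene'); u,v=map(int,proj(f,[.575,-.17,.065]))
cv2.imwrite('pics/s4.png',cv2.resize(f['image'][v-40:v+40,u-50:u+60,::-1],None,fx=7,fy=7,interpolation=cv2.INTER_CUBIC))
E
```

```text
position: [0.5739, -0.1432, 0.0403]
contact_force: [0.6, 2.4, -0.8]
grip_force: 0.9
position: [0.5778, -0.1584, 0.0414]
contact_force: [-0.4, -0.4, 0.4]
grip_force: 0.0
```

View pics/s4.png

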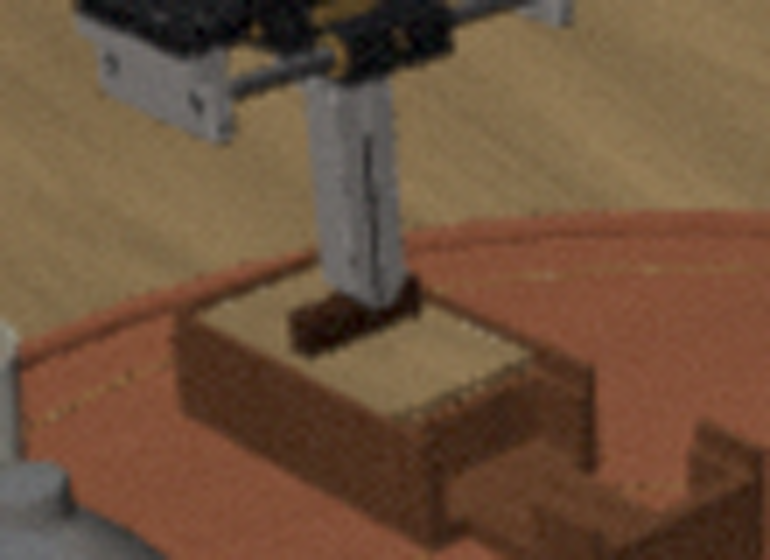

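```bash
python3 -m handwheel '[1,0.0008,-0.0039,0,0,1,0,0,0,0]' | grep -E "pos|force"
python3 -m handwheel '[1,0.0008,-0.0039,0,0,1,0,0,0,0]' | grep -E "pos|force"
```

```text
position: [0.5782, -0.1602, 0.0412]
contact_force: [-0.3, 1.3, 4.2]
grip_force: 2.3
position: [0.5789, -0.1632, 0.0413]
contact_force: [-1.5, 2.8, 6.7]
grip_force: 3.0
```

```bash
python3 -m handwheel '[1,0.0008,-0.0039,0.002,0,1,0,0,0,0]' | grep -E "pos|force"
python3 -m handwheel '[1,0.0008,-0.0039,0,0,1,0,0,0,0]' | grep -E "pos|force"
```

```text
position: [0.5797, -0.1687, 0.0427]
contact_force: [-0.1, 0.2, 0.5]
grip_force: 0.0
position: [0.58, -0.1726, 0.0422]
contact_force: [-0.2, 0.4, -0.5]
grip_force: 0.0
```

Run:
```python
from h import *
f=grab('wrist'); im=f['image']; bay=np.array([.5533,-.0549,0]); a=np.radians(12.1); Y=np.array([-np.sin(a),np.cos(a),0])
print((f['s']['position']-bay)@Y)
for c in(250,310):
    h=cv2.cvtColor(im,cv2.COLOR_RGB2HSV)[:,c].astype(int); g=im[:,c].astype(int).sum(1)
    for y in range(2,300):
        if abs(g[y+1]-g[y-1])>60: print(c,y,im[y-2,c],im[y+2,c],[round(float((ray(f,c,y,z)-bay)@Y),4) for z in(.04,.047,.065)])
```

```text
-0.12063774900531397
250 125 [149 109  79] [97 67 47] [-0.0489, -0.0485, -0.0476]
250 126 [151 109  79] [129  93  67] [-0.0495, -0.0491, -0.0481]
250 127 [138 101  74] [149 110  83] [-0.0501, -0.0497, -0.0487]
250 128 [106  72  49] [144 105  78] [-0.0506, -0.0502, -0.0492]
250 138 [143 105  77] [186 167 130] [-0.0565, -0.0558, -0.0543]
250 139 [140 100  72] [188 171 135] [-0.057, -0.0564, -0.0548]
250 140 [128  96  69] [187 169 134] [-0.0576, -0.057, -0.0553]
250 226 [175 159 126] [30  4  0] [-0.1122, -0.1097, -0.1032]
250 227 [179 159 125] [60 44 34] [-0.1128, -0.1103, -0.1038]
250 228 [174 155 123] [63 48 40] [-0.1135, -0.111, -0.1044]
250 229 [124 107  79] [66 47 38] [-0.1142, -0.1116, -0.105]
250 253 [87 58 46] [172 155 121] [-0.131, -0.1279, -0.1198]
250 254 [86 53 41] [179 162 128] [-0.1317, -0.1286, -0.1204]
250 255 [73 43 34] [179 160 128] [-0.1325, -0.1293, -0.121]
310 125 [145 102  76] [92 63 43] [-0.0486, -0.0483, -0.0474]
310 126 [149 109  81] [123  90  61] [-0.0492, -0.0488, -0.0479]
310 128 [102  71  50] [137 100  72] [-0.0503, -0.0499, -0.0489]
310 138 [139  98  71] [183 165 127] [-0.0562, -0.0556, -0.054]
310 139 [139 102  73] [186 169 134] [-0.0567, -0.0561, -0.0545]
310 140 [125  95  68] [184 165 129] [-0.0573, -0.0567, -0.055]
310 226 [184 167 133] [34 15  5] [-0.1118, -0.1093, -0.1029]
310 227 [188 170 138] [45 27 18] [-0.1125, -0.11, -0.1035]
310 228 [194 179 142] [59 39 32] [-0.1132, -0.1106, -0.1041]
310 229 [157 140 108] [57 38 28] [-0.1139, -0.1113, -0.1047]
310 235 [59 38 32] [92 63 47] [-0.118, -0.1153, -0.1083]
310 236 [56 35 21] [98 69 55] [-0.1187, -0.116, -0.1089]
310 252 [84 53 46] [129 110  84] [-0.13, -0.1268, -0.1188]
310 253 [89 66 52] [180 162 128] [-0.1307, -0.1275, -0.1195]
310 254 [81 51 40] [187 169 135] [-0.1314, -0.1282, -0.1201]
310 255 [63 38 25] [181 163 129] [-0.1321, -0.1289, -0.1207]
310 272 [175 167 156] [146 143 138] [-0.1445, -0.1409, -0.1316]
```

```bash
python3 -m handwheel '[1,0,0,0.006,0,1,-0.0073,0.0342,0,0,1,0,0,0,0,1,0,0,-0.018,0,1,0,0,0,0,1,0.0013,-0.0059,0,0,1,0.0008,-0.0039,0,0,1,0,0,0,0]' | grep -E "pos|force"
python3 -m handwheel '[1,0.0008,-0.0039,0,0,1,0,0,0,0]' | grep -E "pos|force"
```

```text
position: [0.5758, -0.1489, 0.0314]
contact_force: [1.3, -0.7, -0.3]
grip_force: 0.0
position: [0.5762, -0.1521, 0.031]
contact_force: [-0.3, -0.9, -0.0]
grip_force: 0.0
```

```bash
python3 -m handwheel '[1,0.0008,-0.0039,0,0,1,0,0,0,0]' | grep -E "pos|force"
python3 -m handwheel '[1,0.0008,-0.0039,0,0,1,0,0,0,0]' | grep -E "pos|force"
python3 - <<'E'
from h import *
f=grab('wrist'); im=f['image']; bay=np.array([.5533,-.0549,0]); a=np.radians(12.1); Y=np.array([-np.sin(a),np.cos(a),0])
print((f['s']['position']-bay)@Y)
for c in(250,):
    g=im[:,c].astype(int).sum(1)
    for y in range(2,300):
        if abs(g[y+1]-g[y-1])>60: print(c,y,im[y-2,c],im[y+2,c],[round(float((ray(f,c,y,z)-bay)@Y),4) for z in(.04,.047,.065)])
E
```

```text
position: [0.5761, -0.1523, 0.0309]
contact_force: [-0.8, 6.7, 4.8]
grip_force: 3.9
position: [0.576, -0.1523, 0.031]
contact_force: [-2.6, 16.0, 9.0]
grip_force: 8.1
-0.09999540927025065
250 159 [151 110  78] [95 69 47] [-0.0469, -0.046, -0.0436]
250 160 [152 111  81] [94 65 44] [-0.0475, -0.0465, -0.0441]
250 165 [96 64 48] [142 101  73] [-0.0504, -0.0493, -0.0466]
250 166 [92 64 42] [140  98  71] [-0.051, -0.0499, -0.0471]
250 177 [139 101  75] [196 179 141] [-0.0574, -0.0561, -0.0527]
250 178 [134 110  82] [190 171 135] [-0.058, -0.0567, -0.0532]
250 265 [175 159 126] [46 24 21] [-0.1136, -0.1102, -0.1017]
250 266 [185 167 133] [58 42 32] [-0.1143, -0.1109, -0.1023]
250 278 [57 40 24] [85 57 43] [-0.1226, -0.1189, -0.1095]
250 295 [88 60 43] [188 171 132] [-0.1347, -0.1306, -0.1201]
250 296 [79 50 40] [187 167 132] [-0.1354, -0.1313, -0.1207]
250 297 [78 52 37] [182 163 128] [-0.1362, -0.132, -0.1214]
```

```bash
python3 -m handwheel '[1,-0.003,0.012,0,0,-1,0,0.00,0.034,0,-1,-0.007,0.03,0.034,0,-1,-0.007,0.03,0.034,0,-1,-0.007,0.03,0.034,0,-1,-0.007,0.02,0.034,0,-1,0,0,0,0,-1,0,0,0,0,-1,0,0,0,0,-1,0,0,0,0]' | grep -E "pos|ori|force|wid|time"
python3 - <<'E'
from h import *
f=grab('wrist'); save(f,'w3'); print(f['s']['position'],proj(f,f['s']['position']))
np.savez('w3',im=f['image'],pos=f['s']['position'],ori=f['s']['orientation'],he=f['hand_eye'],fov=f['fov_y'],cx=f['cx'],cy=f['cy'])
E
```

```text
time_s: 9.22
position: [0.5471, -0.0457, 0.1893]
orientation: [-1.963, -2.449, 0.003]
contact_force: [0.2, -0.5, 0.4]
grip_width: 0.607
grip_force: 0.0
[ 0.54710031 -0.04566601  0.18925587] (np.float64(283.0851840597906), np.float64(239.80683933109557))
```

View pics/w3.png

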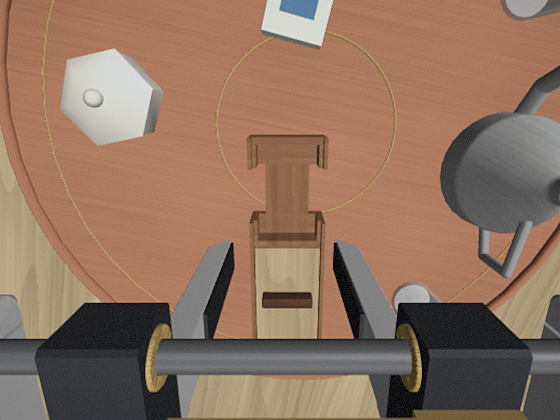

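Run:
```python
from h import *
d=np.load('w3.npz'); f=dict(image=d['im'],hand_eye=d['he'],fov_y=float(d['fov']),cx=float(d['cx']),cy=float(d['cy']),s=dict(position=d['pos'],orientation=d['ori']))
im=f['image']; g=cv2.GaussianBlur(im,(3,3),0).astype(int).sum(2)
a=np.radians(12.1); Y=np.array([-np.sin(a),np.cos(a),0]);X=np.array([np.cos(a),np.sin(a),0]); bay=np.array([.5525,-.051,0])
def tr(line,thr=22):
    dd=np.abs(line[2:]-line[:-2]); return [(i+1,int(line[i+2]-line[i])) for i in range(1,len(dd)-1) if dd[i]>thr and dd[i]>=dd[i-1] and dd[i]>dd[i+1]]
for c in(270,287,304):
    print('col',c,[(y,s,round(float((ray(f,c,y,.04)-bay)@Y)*1e3,1)) for y,s in tr(g[120:260,c]) for y in[y+120]])
for y in(140,150,160):
    print('row',y,[(x,s,round(float((ray(f,x,y,.04)-bay)@X)*1e3,1),round(float((ray(f,x,y,.014)-bay)@X)*1e3,1)) for x,s in tr(g[y,235:340]) for x in[x+235]])
for y in (225,): print('deckrow',[(x,s,round(float((ray(f,x,y,.05)-bay)@X)*1e3,1)) for x,s in tr(g[y,240:335]) for x in[x+240]])
q=[ray(f,x,136,.04) for x in(252,322)]; print('outer edge tilt px check', [tr(g[120:150,c]) for c in(252,260,312,320)])
# pile near end
h=cv2.cvtColor(im,cv2.COLOR_RGB2HSV); print([ (c,[y for y,s in tr(g[20:60,c])]) for c in(275,300,318)])
```

```text
col 270 [(134, -174, 62.1), (137, 92, 59.1), (232, -99, -44.6), (240, 86, -54.1), (248, 141, -63.8)]
col 287 [(134, -174, 62.3), (137, 87, 59.3), (232, -74, -44.4), (240, 82, -53.9), (248, 122, -63.6)]
col 304 [(134, -161, 62.4), (137, 83, 59.4), (158, 28, 37.9), (232, -93, -44.2), (241, 77, -54.9), (248, 118, -63.4)]
row 140 [(246, -85, -43.3, -46.2), (252, 38, -37.1, -39.5), (322, -70, 34.8, 37.6), (325, 69, 37.9, 41.0), (328, 99, 40.9, 44.3)]
row 150 [(246, -56, -43.5, -46.4), (250, -30, -39.3, -42.0), (252, 32, -37.3, -39.7), (255, -71, -34.2, -36.4), (257, 54, -32.1, -34.2), (316, -162, 29.0, 31.4), (319, 174, 32.1, 34.8), (322, -99, 35.2, 38.1), (325, 83, 38.3, 41.4), (328, 62, 41.4, 44.7)]
row 160 [(247, -48, -42.7, -45.5), (250, -37, -39.5, -42.2), (252, 37, -37.5, -39.9), (255, -73, -34.3, -36.6), (258, 57, -31.2, -33.2), (316, -193, 29.4, 31.8), (319, 168, 32.5, 35.2), (322, -87, 35.6, 38.5), (324, 80, 37.7, 40.8), (327, 55, 40.8, 44.1)]
deckrow [(249, -54, -41.0), (254, 32, -35.6), (257, -54, -32.4), (259, 51, -30.2), (271, -27, -17.4), (314, -141, 28.7), (317, 151, 31.9), (320, -89, 35.1), (322, 79, 37.3), (325, 60, 40.5)]
outer edge tilt px check [[(14, -163), (17, 79)], [(14, -166), (17, 92)], [(14, -176), (17, 93)], [(14, -178), (17, 83)]]
[(275, [13, 18]), (300, [20, 24]), (318, [25, 29])]
```

```bash
python3 -m handwheel '[-1,-0.0034,0.0278,-0.005,-0.036,-1,-0.0034,0.0278,-0.005,-0.036,-1,-0.0034,0.0278,-0.005,-0.036,-1,-0.0034,0.0278,-0.005,-0.036,-1,-0.0034,0.0278,-0.005,-0.036,-1,-0.0034,0.0278,-0.005,-0.036,-1,-0.0034,0.0278,-0.005,-0.035,-1,0,0,0,0,-1,0,0,0,0,-1,0,0,0,0]' | grep -E "pos|ori|wid|time"
python3 - <<'E'
from h import *
f=grab('wrist'); save(f,'w4'); s=f['s']; p=s['position']; R=cv2.Rodrigues(s['orientation'])[0]; print(p,'ytool ang',np.degrees(np.arctan2(R[1,1],R[0,1])))
h=cv2.cvtColor(f['image'],cv2.COLOR_RGB2HSV); u,v=map(int,proj(f,[.5233,.1485,.037])); print(u,v)
m=((h[...,1]<60)&(h[...,2]>165)).astype(np.uint8); blue=((abs(h[...,0].astype(int)-108)<12)&(h[...,1]>90)).astype(np.uint8)
for k,z,n in((m,.037,'white'),(blue,.037,'blue')):
    k=k.copy(); k[:, :u-75]=0; k[:,u+75:]=0; k=cv2.morphologyEx(k,cv2.MORPH_OPEN,np.ones((3,3)))
    c=min((c for c in cv2.findContours(k,0,2)[0] if cv2.contourArea(c)>600),key=lambda c:np.hypot(*(c[:,0].mean(0)-[u,v]))); b=cv2.boxPoints(cv2.minAreaRect(c)); P=np.array([ray(f,*q,z) for q in b])
    print(n,b.round(0).tolist(),P.mean(0).round(4),[np.linalg.norm(P[i]-P[i-1]).round(4) for i in range(4)],[np.degrees(np.arctan2(*(P[i]-P[i-1])[[1,0]])).round(1) for i in range(4)])
E
```

```text
time_s: 10.1
position: [0.524, 0.1484, 0.1549]
orientation: [-2.255, -2.186, 0.003]
grip_width: 1.002
[0.52400897 0.14838924 0.15487841] ytool ang -1.7853372885995797
282 194
white [[251.0, 143.0], [314.0, 143.0], [314.0, 241.0], [251.0, 241.0]] [0.523  0.1487 0.037 ] [np.float64(0.0988), np.float64(0.0591), np.float64(0.0987), np.float64(0.0642)] [np.float64(86.7), np.float64(-1.8), np.float64(-90.3), np.float64(178.3)]
blue [[266.0, 165.0], [299.0, 165.0], [299.0, 193.0], [266.0, 193.0]] [0.5235 0.1636 0.037 ] [np.float64(0.0276), np.float64(0.0315), np.float64(0.0275), np.float64(0.0323)] [np.float64(87.4), np.float64(-1.8), np.float64(-91.0), np.float64(178.3)]
```

```bash
python3 -m handwheel '[-1,-0.001,0,-0.032,0,-1,0,0,-0.032,0,-1,0,0,-0.032,0,-1,0,0,-0.032,0,-1,0,0,-0.022,0,-1,0,0,0,0,-1,0,0,0,0]' | grep -E "pos|contact"
python3 -m handwheel '[-1,0,0,-0.005,0,-1,0,0,0,0]' | grep -E "pos|contact"
python3 -m handwheel '[-1,0,0,-0.005,0,-1,0,0,0,0]' | grep -E "pos|contact"
```

```text
position: [0.5225, 0.148, 0.0051]
contact_force: [0.0, 0.0, 0.2]
position: [0.5252, 0.1491, 0.0026]
contact_force: [-0.6, 0.6, 0.6]
position: [0.5241, 0.1494, -0.0032]
contact_force: [-0.2, -0.8, -0.1]
```

```bash
python3 -m handwheel '[-1,0,0,-0.005,0,-1,0,0,0,0]' | grep -E "pos|contact"
python3 -m handwheel '[-1,0,0,-0.003,0,-1,0,0,0,0]' | grep -E "pos|contact"
python3 -m handwheel '[-1,0,0,-0.003,0,-1,0,0,0,0]' | grep -E "pos|contact"
```

```text
position: [0.523, 0.1494, -0.0092]
contact_force: [0.9, -0.6, -0.2]
position: [0.5229, 0.1494, -0.0124]
contact_force: [-0.2, 0.4, -0.4]
position: [0.5229, 0.1494, -0.0155]
contact_force: [-0.1, 0.2, -0.1]
```

```bash
python3 -m handwheel '[-1,0,0,-0.003,0,-1,0,0,0,0]' | grep -E "pos|contact"
python3 -m handwheel '[-1,0,0,-0.002,0,-1,0,0,0,0]' | grep -E "pos|contact"
```

```text
position: [0.5229, 0.1493, -0.0185]
contact_force: [-0.2, -0.3, 0.1]
position: [0.5237, 0.1494, -0.0197]
contact_force: [-0.0, 1.0, 1.8]
```

```bash
python3 -m handwheel '[-1,0,0,0.006,0,1,0,0,0,0,1,0,0,0,0,1,0,0,0,0,1,0,0,0,0,1,0,0,0,0,1,0,0,0,0]' | grep -E "pos|contact|wid|grip"
python3 -m handwheel '[1,0,0,0,0,1,0,0,0,0,1,0,0,0,0]' | grep -E "time|pos|contact|wid|grip"
```

```text
position: [0.5232, 0.1494, -0.0141]
contact_force: [-0.0, 0.4, 0.9]
grip_width: 0.635
grip_force: 30.0
time_s: 12.73
position: [0.5232, 0.1494, -0.0141]
contact_force: [-0.3, 0.2, -1.0]
grip_width: 0.634
grip_force: 30.0
```

```bash
python3 -m handwheel '[1,0,0,0.02,0,1,0,0,0.02,0,1,0,0,0.02,0,1,0.0033,-0.024,0,0.031,1,0.0033,-0.024,0,0.031,1,0.0033,-0.024,0,0.031,1,0.0033,-0.024,0,0.031,1,0.0033,-0.024,0,0.031,1,0.0033,-0.024,0,0.031,1,0.0033,-0.024,0,0.031,1,0.0033,-0.025,0,0.033,1,0,0,0,0,1,0,0,0,0,1,0,0,0,0]' | grep -E "time|pos|contact|wid|grip"
python3 - <<'E'
from h import *
f=grab('wrist'); s=f['s']; p=s['position']; R=cv2.Rodrigues(s['orientation'])[0]; a=np.radians(12.5); d=p-np.array([.5513,-.0513,0])
print(p,'ang',np.degrees(np.arctan2(R[1,1],R[0,1])),'bay x,y',d@[np.cos(a),np.sin(a),0],d@[-np.sin(a),np.cos(a),0])
save(f,'w5'); z=p[2]+.030+.021
h=cv2.cvtColor(f['image'],cv2.COLOR_RGB2HSV); m=((h[...,1]<60)&(h[...,2]>165)).astype(np.uint8); u,v=map(int,proj(f,[p[0],p[1],z])); m[:,:u-90]=0;m[:,u+90:]=0
m=cv2.morphologyEx(m,cv2.MORPH_OPEN,np.ones((3,3))); c=min((c for c in cv2.findContours(m,0,2)[0] if cv2.contourArea(c)>600),key=lambda c:np.hypot(*(c[:,0].mean(0)-[u,v]))); b=cv2.boundingRect(c); print(b,u,v)
for yy in (b[1],): q=ray(f,b[0]+b[2]/2,yy,z); print('far end in bay y',(q-[.5513,-.0513,0])@[-np.sin(a),np.cos(a),0])
# outer wall edges seen beyond the pile
g=cv2.GaussianBlur(f['image'],(3,3),0).astype(int).sum(2)
print([(y,int(g[y+1,283]-g[y-1,283]),round(float((ray(f,283,y,.04)-[.5513,-.0513,0])@[-np.sin(a),np.cos(a),0])*1e3,1)) for y in range(5,b[1]+15) if abs(g[y+1,283]-g[y-1,283])>45])
E
```

```text
time_s: 13.9
position: [0.5488, -0.0432, 0.0453]
contact_force: [0.1, 0.8, -3.6]
grip_width: 0.638
grip_force: 30.0
[ 0.54883947 -0.04316468  0.04534186] ang 12.497347540971221 bay x,y -0.0006414033006392326 0.008475034235733007
(219, 182, 129, 157) 282 278
far end in bay y 0.05743246494601556
[(151, -82, 64.7), (152, -164, 64.1), (153, -121, 63.5), (159, 82, 59.8), (160, 56, 59.2), (173, 75, 51.1), (174, 92, 50.4), (175, 64, 49.8), (181, 89, 46.0), (182, 157, 45.3), (183, 97, 44.7)]
```

```bash
python3 -m handwheel '[1,0,0,-0.012,0,1,0,0,-0.012,0,1,0,0,-0.008,0,1,0,0,0,0]' | grep -E "pos|contact|wid"
python3 -m handwheel '[1,0,0,-0.004,0,1,0,0,0,0]' | grep -E "pos|contact|wid"
python3 -m handwheel '[1,0,0,-0.003,0,1,0,0,0,0]' | grep -E "pos|contact|wid"
```

```text
position: [0.5466, -0.0423, 0.0107]
contact_force: [-0.4, -0.3, -3.0]
grip_width: 0.634
position: [0.5493, -0.0432, 0.0095]
contact_force: [-0.1, 1.3, -2.9]
grip_width: 0.632
position: [0.5502, -0.0438, 0.0075]
contact_force: [-1.0, 0.3, -1.0]
grip_width: 0.638
```

```bash
python3 -m handwheel '[1,0,0,-0.002,0,1,0,0,-0.002,0,1,0,0,0,0]' | grep -E "pos|contact|wid"
python3 -m handwheel '[1,0,0,-0.002,0,1,0,0,-0.002,0,1,0,0,0,0]' | grep -E "pos|contact|wid"
python3 - <<'E'
from h import *
f=grab('scene'); u,v=map(int,proj(f,[.5498,-.0445,.04]))
cv2.imwrite('pics/s5.png',cv2.resize(f['image'][v-40:v+40,u-55:u+55,::-1],None,fx=7,fy=7,interpolation=cv2.INTER_CUBIC))
E
```

```text
position: [0.5504, -0.0442, 0.0035]
contact_force: [-1.4, -2.1, 2.6]
grip_width: 0.638
position: [0.5504, -0.0441, -0.0009]
contact_force: [-0.6, -2.3, 1.4]
grip_width: 0.633
```

View pics/s5.png

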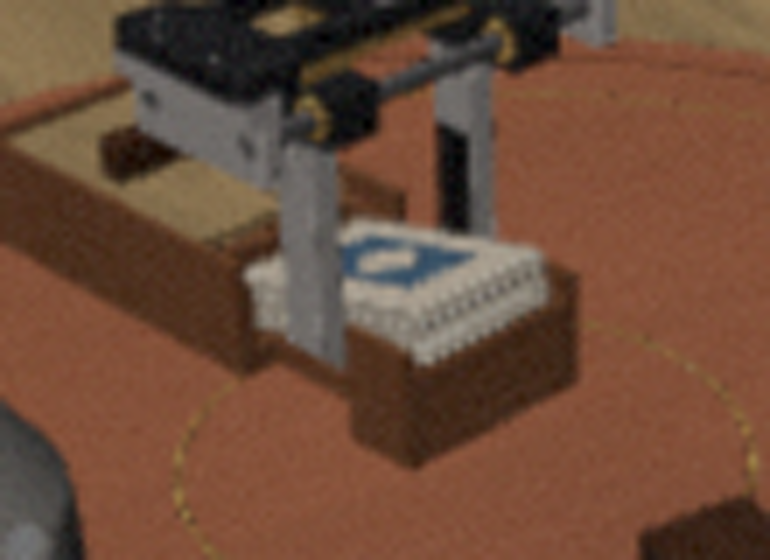

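```bash
python3 -m handwheel '[1,0,0,-0.0015,0,1,0,0,0,0,1,0.0004,-0.002,0,0,1,0.0004,-0.002,0,0,1,0.0004,-0.002,0,0,1,0.0003,-0.0015,0,0,1,0,0,0,0]' | grep -E "pos|contact|wid"
python3 - <<'E'
from h import *
f=grab('wrist'); s=f['s'];B=np.array([.5513,-.0513,0]);a=np.radians(12.5);Y=np.array([-np.sin(a),np.cos(a),0])
print((s['position']-B)@Y)
g=cv2.GaussianBlur(f['image'],(3,3),0).astype(int).sum(2)
for c in(262,283,305): print(c,[(y,int(g[y+1,c]-g[y-1,c]),round(float((ray(f,c,y,.04)-B)@Y)*1e3,1)) for y in range(60,330) if abs(g[y+1,c]-g[y-1,c])>50 and abs(g[y+1,c]-g[y-1,c])>=max(abs(g[y+2,c]-g[y,c]),abs(g[y,c]-g[y-2,c]))])
E
```

```text
position: [0.5505, -0.0512, -0.0032]
contact_force: [1.0, 0.3, -2.2]
grip_width: 0.635
0.00029227204653681845
262 [(148, -148, 63.9), (157, 89, 59.7), (178, 163, 49.6), (183, 74, 47.1), (185, -76, 46.1), (195, 98, 41.1), (234, -182, 20.8), (277, 174, -3.2), (288, -157, -9.7), (323, 193, -31.2)]
283 [(148, -149, 63.9), (157, 101, 59.7), (178, 171, 49.6), (183, 75, 47.1), (185, -82, 46.1), (195, 99, 41.1), (234, -175, 20.8), (261, 156, 5.9), (303, -180, -18.7), (323, 196, -31.2)]
305 [(148, -149, 63.9), (157, 88, 59.7), (178, 151, 49.6), (195, 95, 41.2), (234, -178, 20.9), (278, 150, -3.8), (288, -161, -9.7), (323, 199, -31.1)]
```

```bash
python3 -m handwheel '[1,0,0,-0.0025,0,1,0,0,-0.0025,0,1,0,0,0,0]' | grep -E "pos|contact|wid"
python3 -m handwheel '[1,0,0,-0.0025,0,1,0,0,-0.0025,0,1,0,0,0,0]' | grep -E "pos|contact|wid"
python3 - <<'E'
from h import *
f=grab('wrist'); s=f['s'];B=np.array([.5513,-.0513,0]);a=np.radians(12.5);Y=np.array([-np.sin(a),np.cos(a),0])
g=cv2.GaussianBlur(f['image'],(3,3),0).astype(int).sum(2)
for c in(283,): print(c,[(y,int(g[y+1,c]-g[y-1,c]),round(float((ray(f,c,y,.04)-B)@Y)*1e3,1)) for y in range(60,360) if abs(g[y+1,c]-g[y-1,c])>50 and abs(g[y+1,c]-g[y-1,c])>=max(abs(g[y+2,c]-g[y,c]),abs(g[y,c]-g[y-2,c]))])
E
```

```text
position: [0.551, -0.0503, -0.0075]
contact_force: [-1.4, 2.7, 1.9]
grip_width: 0.639
position: [0.5517, -0.0508, -0.0125]
contact_force: [-0.5, 4.1, 1.2]
grip_width: 0.637
283 [(150, -148, 64.2), (160, 96, 59.8), (177, 170, 52.1), (186, 136, 47.9), (227, -192, 28.1), (258, 194, 12.1), (306, -178, -14.5), (330, 207, -28.7), (338, -427, -33.5), (341, 64, -35.4), (353, 57, -42.9)]
```

```bash
python3 -m handwheel '[1,0,0,-0.002,0,1,0,0,-0.0015,0,1,0,0,0,0,1,0,0,0,0]' | grep -E "time|pos|contact|wid"
python3 - <<'E'
from h import *
f=grab('wrist')
for im in(cv2.imread('pics/w5.png')[:,:,::-1],f['image']):
    g=cv2.GaussianBlur(im,(3,3),0).astype(int).sum(2)
    for c in(283,): print(c,[(y,int(g[y+1,c]-g[y-1,c])) for y in range(140,400) if abs(g[y+1,c]-g[y-1,c])>50 and abs(g[y+1,c]-g[y-1,c])>=max(abs(g[y+2,c]-g[y,c]),abs(g[y,c]-g[y-2,c]))])
E
```

```text
time_s: 16.68
position: [0.5516, -0.0514, -0.016]
contact_force: [0.8, 2.2, 0.3]
grip_width: 0.638
283 [(152, -164), (159, 82), (174, 92), (182, 157), (223, -221), (254, 171), (305, -190), (331, 201), (338, -428), (341, 60), (353, 53), (375, 145), (396, -226)]
283 [(150, -148), (160, 83), (179, 168), (181, -88), (184, 160), (225, -226), (257, 172), (306, -180), (332, 187), (338, -425), (341, 56), (353, 51), (375, 60), (393, 89), (394, 89)]
```

```bash
python3 -m handwheel '[1,0,0,-0.0015,0,1,0,0,0,0,1,0,0,0,0]' | grep -E "time|pos|contact|wid"
python3 -m handwheel '[-1,0,0,0,0,-1,0,0,0,0,-1,0,0,0,0,-1,0,0,0,0,-1,0,0,0,0,-1,0,0,0,0,-1,0,0,0.02,0,-1,0,0,0.03,0,-1,0,0,0.04,0,-1,0,0,0.04,0,-1,0,0,0.02,0,-1,0,0,0,0,-1,0,0,0,0]' | grep -E "time|pos|contact|wid"
python3 - <<'E'
from h import *
f=grab('wrist'); save(f,'w6'); s=f['s'];B=np.array([.5513,-.0513,0]);a=np.radians(12.5);Y=np.array([-np.sin(a),np.cos(a),0]);X=np.array([np.cos(a),np.sin(a),0])
h=cv2.cvtColor(f['image'],cv2.COLOR_RGB2HSV); m=((h[...,1]<60)&(h[...,2]>150)).astype(np.uint8); u,v=map(int,proj(f,B+[0,0,.035])); k=np.zeros_like(m); k[v-75:v+75,u-45:u+45]=m[v-75:v+75,u-45:u+45]
c=max(cv2.findContours(k,0,2)[0],key=cv2.contourArea); b=cv2.boxPoints(cv2.minAreaRect(c)); print(b.tolist())
for q in b: p=ray(f,*q,.035)-B; print((p@X*1e3).round(1),(p@Y*1e3).round(1))
g=cv2.GaussianBlur(f['image'],(3,3),0).astype(int).sum(2)
print([(y,int(g[y+1,u]-g[y-1,u]),round(float((ray(f,u,y,.04)-B)@Y)*1e3,1)) for y in range(v-90,v+110) if abs(g[y+1,u]-g[y-1,u])>50 and abs(g[y+1,u]-g[y-1,u])>=max(abs(g[y+2,u]-g[y,u]),abs(g[y,u]-g[y-2,u]))])
E
```

```text
time_s: 16.98
position: [0.5515, -0.0515, -0.0164]
contact_force: [-2.8, 2.9, 8.7]
grip_width: 0.635
time_s: 18.07
position: [0.5525, -0.0515, 0.1342]
contact_force: [-0.1, -0.8, -0.2]
grip_width: 1.002
[[249.0, 143.0], [315.0, 143.0], [315.0, 250.0], [249.0, 250.0]]
-28.8 51.1
29.5 51.1
32.3 -51.3
-31.6 -51.3
[(131, -154, 61.8), (134, 83, 59.3), (142, 210, 52.5), (146, 92, 49.0), (169, -179, 28.8), (186, 185, 13.4), (215, -176, -14.1), (231, 220, -29.8), (250, -365, -49.1), (255, 83, -54.3), (264, 135, -63.7)]
```

```bash
python3 -m handwheel '[1,0.0063,-0.0293,0,0,1,0.0063,-0.0293,0,0,1,0.0063,-0.0293,0,0,1,0.0063,-0.0293,0,0,1,0.0061,-0.0291,0,0,1,0,0,-0.03,0,1,0,0,-0.03,0,1,0,0,-0.03,0,1,0,0,0,0,1,0,0,0,0,1,0,0,0,0,1,0,0,-0.006,0,1,0,0,0,0]' | grep -E "time|pos|contact|wid"
python3 -m handwheel '[1,0,0,-0.006,0,1,0,0,0,0]' | grep -E "time|pos|contact|wid"
```

```text
time_s: 19.2
position: [0.5836, -0.1977, 0.0377]
contact_force: [-0.2, 0.3, -0.1]
grip_width: 0.119
time_s: 19.37
position: [0.5826, -0.1973, 0.0306]
contact_force: [-0.9, -1.3, -0.7]
grip_width: 0.007
```

```bash
python3 -m handwheel '[1,-0.0017,0.0078,0,0,1,-0.0017,0.0078,0,0,1,-0.0017,0.0078,0,0,1,-0.0017,0.0078,0,0,1,-0.0017,0.0078,0,0,1,-0.0017,0.0078,0,0,1,-0.0017,0.0078,0,0,1,-0.0017,0.0078,0,0,1,-0.0017,0.0078,0,0,1,-0.0017,0.0078,0,0,1,-0.0017,0.0078,0,0,1,-0.0017,0.0078,0,0,1,-0.0017,0.0078,0,0,1,-0.0017,0.0078,0,0,1,-0.0017,0.0078,0,0,1,0,0,0,0]' | grep -E "time|pos|contact|wid"
python3 -m handwheel '[1,-0.0017,0.0078,0,0,1,-0.0009,0.0039,0,0,1,0,0,0,0]' | grep -E "time|pos|contact|wid"
python3 -m handwheel '[1,-0.0009,0.0039,0,0,1,0,0,0,0]' | grep -E "time|pos|contact|wid"
```

```text
time_s: 20.7
position: [0.5565, -0.0783, 0.0303]
contact_force: [0.7, -0.6, -0.1]
grip_width: 0.002
time_s: 20.95
position: [0.5542, -0.0676, 0.0304]
contact_force: [-0.0, -0.0, 0.4]
grip_width: 0.009
time_s: 21.12
position: [0.5539, -0.0662, 0.0305]
contact_force: [0.7, -4.1, -2.1]
grip_width: 0.005
```

```bash
python3 -m handwheel '[1,-0.0007,0.003,0,0,1,0,0,0,0]' | grep -E "time|pos|contact|wid"
python3 -m handwheel '[1,-0.0007,0.003,0,0,1,0,0,0,0]' | grep -E "time|pos|contact|wid"
```

```text
time_s: 21.28
position: [0.5539, -0.0661, 0.0306]
contact_force: [2.3, -10.4, -4.3]
grip_width: 0.003
time_s: 21.45
position: [0.554, -0.0662, 0.0307]
contact_force: [3.3, -17.9, -6.2]
grip_width: 0.003
```

```bash
python3 -m handwheel '[1,0.0026,-0.0117,0,0,1,0.001,-0.005,0,0,1,0,0,0.03,0,1,0,0,0.04,0,1,0,0,0.04,0,1,0,0,0.03,0,1,0,0,0,0,1,0,0,0,0,1,0,0,0,0]' | grep -E "time|pos|contact|wid"
python3 - <<'E'
from h import *
f=grab('wrist'); B=np.array([.5513,-.0513,0]);a=np.radians(12.5);Y=np.array([-np.sin(a),np.cos(a),0])
u=283; g=cv2.GaussianBlur(f['image'],(3,3),0).astype(int).sum(2)
print([(y,f['image'][y+3,u].tolist(),[round(float((ray(f,u,y,z)-B)@Y)*1e3,1) for z in(.04,.047,.065)]) for y in range(40,235) if abs(g[y+1,u]-g[y-1,u])>50 and abs(g[y+1,u]-g[y-1,u])>=max(abs(g[y+2,u]-g[y,u]),abs(g[y,u]-g[y-2,u]))])
t=grab('top'); t0=cv2.imread('pics/top0.png')[:,:,::-1]
d=np.abs(t['image'].astype(int)-t0).sum(2)
for n,(x0,x1,y0,y1) in dict(teapot=(288,372,80,132),g1=(245,275,95,130),g2=(387,420,100,133),bowl=(314,354,246,286)).items(): print(n,(d[y0:y1,x0:x1]>60).mean().round(3))
E
```

```text
time_s: 22.2
position: [0.5549, -0.0748, 0.1696]
contact_force: [-0.7, -0.3, -0.2]
grip_width: 0.004
[(106, [186, 168, 133], [59.6, 59.5, 59.4]), (164, [90, 60, 40], [4.6, 5.7, 8.6]), (178, [173, 155, 122], [-9.5, -8.1, -4.5]), (226, [143, 105, 78], [-60.4, -57.9, -51.5])]
teapot 0.012
g1 0.0
g2 0.477
bowl 0.139
```

```bash
python3 -m handwheel '[1,-0.01,0.03,0.02,0,1,-0.01,0.03,0.02,0,1,-0.01,0.03,0,0,1,-0.01,0.03,0,0,1,-0.01,0.03,0,0,1,-0.01,0.03,0,0,1,-0.01,0.03,0,0,1,-0.01,0.03,0,0,1,-0.01,0.03,0,0,1,-0.01,0.03,0,0,1,0,0,0,0,1,0,0,0,0]' | grep -E "time|pos|contact"
python3 - <<'E'
from h import *
t=grab('top'); t0=cv2.imread('pics/top0.png')[:,:,::-1]
d=np.abs(t['image'].astype(int)-t0).sum(2)
for n,(x0,x1,y0,y1) in dict(teapot=(288,372,80,132),g1=(245,275,95,130),g2=(387,420,100,133),bowl=(314,354,246,286)).items(): print(n,(d[y0:y1,x0:x1]>60).mean().round(3))
E
```

```text
time_s: 23.3
position: [0.454, 0.2253, 0.2086]
contact_force: [-0.6, -0.8, -1.1]
teapot 0.0
g1 0.0
g2 0.0
bowl 0.0
```

Bystanders are unmoved, and the lid is shut against its stop.

```bash
python3 -c "
from rig import r
print(r.job_done())"
```

```text
the job is handed in; nothing more can be done
None
```

The job is handed in at about 23 s: the three tiles were tilted in and measured flat in the bay, the lid is shut against its stop, and the teapot, glasses and sugar bowl show no change from the start in the top camera.

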